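# Store a grater plate on its sloping stand and lock it

## Task

Put the lime-green grater plate away on the free post of the sloping metal stand: feel its slot down over the post's red wing so that the plate lies flat on the slope, hanging straight down with its grip outwards, like the blue one beside it. Then turn the red wing a quarter turn, crosswise to the slot and pointing at the two red marks, so that the plate is locked on, and let go. Leave the orange plate, the bowl, the jar and the peeler where they are.

Things in the scene. Friction and masses are not known exactly. Their poses are not given: they have to be found in the camera images.
- grater: Lime-green grater plate, loose, 150 x 46 x 6 mm, about 90 g, lying face up on the white cutting board at the start, slot end away from the robot. Origin: centre of its underside; x along its length towards the slot end, z out of its upper face.
- eye (a point): Centre of the green plate's slot, at the underside, 54 mm from the plate's origin along x. The slot goes through the plate, 29 mm long (x) x 12 mm wide (y). Axes as the plate's.
- rib_top (a point): Middle of the top of the green plate's grip rib, 28 mm above its underside, 8 mm from its origin along -x. The rib is 36 mm long (x), 12 mm wide (y) and stands 22 mm high on the upper face. Axes as the plate's.
- board: White cutting board, 240 x 240 x 12 mm, fixed on the table; both loose plates lie on it. Origin: centre of its underside.
- panel: Aluminium panel of the stand, 200 mm along the slope x 240 mm wide, fixed, sloping 35 degrees from level towards the robot. Origin: middle of its upper surface, 79 mm above the table; x up the slope, y along the panel, z out of it. A 10 mm lip runs along its lower edge. The other post, at x 50, y 50 mm, holds a fixed blue plate, locked.
- post_place (a point): Nominal foot of the free post, on the panel's surface at x 50, y -50 mm of the panel, in the middle of a black groove; axes as the panel's. The post is clamped in this groove somewhere within 4 mm of here along y; where exactly must be felt or seen. It is square to the panel: a steel rod of 9 mm diameter, bare for 12 mm, then carrying the red wing.
- wing (a joint): Angle of the free post's red wing (lock collar), rad: 0 = along x of the panel, up and down the slope (open), growing counterclockwise as seen looking down on the panel, 1.571 = across it at its stop, pointing at two red marks (locked). Starts at 0 to 0.3, stays where left. The wing is a bar 26 mm long, 9 mm wide, 16 mm high, 12 to 28 mm out from the panel.
- spare: Orange grater plate of the same size, loose on the cutting board. Origin: centre of its underside, x towards its slot end. Leave alone.
- bowl: Steel bowl, 150 mm wide, 65 mm high, on the table. Origin: centre of its underside. Leave alone.
- jar: Glass jar, 66 mm wide, 100 mm high, red cap, on the table. Origin: centre of its underside. Leave alone.
- peeler: Vegetable peeler with a lime-green handle 100 x 18 x 16 mm and a steel fork, lying on the table, 150 mm long. Origin: on the table under its middle. Leave alone.
There are look-alikes about, which are no part of the job. What is shaped like the grater but black is not meant.

How it is judged:
By the outcome, as a careful person would: the job done as asked, in the order asked, and still so for the second after the job is handed in, with the robot touching nothing.
It also fails if it takes over 61 s, if anything falls off the work surface, if the arm or the gripper's body presses on something with over 40 N, if the wrist force passes 120 N, or if a joint passes its speed limit or range.

## Robot

A 6-joint arm with a two-finger parallel gripper is mounted at the origin on the work surface. World frame = base frame: x ahead of the robot, y to its left, z up, the work surface at z = 0. Lengths are in m, angles in degrees, forces in N, time in s.
With the tool pointing down it reaches from about 0.375 to 0.9 m from the base axis. Payload 3.1 kg.
Tool frame: the origin (TCP) lies on the centre line of the jaws, within the pads' length; the fingertips stand 19 mm ahead of it and the grasp point (between the pads) is the TCP (tips_ahead is the distance from the TCP to the fingertips, in m); z points along the fingers, y is the line along which they close (so a half turn about z gives the same grasp; the last joint's range is limited). The gripper opens to 87 mm and grips with 3 to 60 N. Pads are 19 mm wide; open, the fingers measure 117 mm over their backs; the gripper's body (75 mm by 190 mm) begins 51 mm behind the grasp point.
Start: joints at [57.439, 30.224, 82.088, -0, 67.689, -10.227], TCP at [0.237, 0.578, 0.242] pointing down, gripper open.
Joint ranges: [-176.69, 176.69], [-43.24, 126.21], [12.49, 139.97], [-82, 262], [0, 151.66], [-163.58, 163.58]. Speed limits (degrees/s): [159.86, 159.86, 180, 180, 180, 180].

## Interface

Orientations are given as a 3x3 rotation matrix whose columns are the frame's x, y, z axes.
In Python, from rig import read_state, capture, hand_in, trace, landmark_of, tips_ahead gives the robot as it stands.
- The arm moves only by the shell command python3 -m jog 'ROWS'. ROWS is JSON, a list of rows, each an object of numbers: "tx", "ty", "tz": the shift along the tool's x, y, z in cm; "roll": the turn about the tool's z in rad; "jaw": the opening, from 0 (shut) to 1 (fully open). A call has 1 to 8 rows; each row shifts and turns the commanded pose from where the row before left it, along the tool's axes as they then stand; what a row does not reach is not made up. A row lasts 1/10 s, in which the tool goes at most 50 mm and 8.59 degrees, less where a joint would pass 70% of its speed; a pose out of reach is approached as far as the arm can. A call with a gripper value outside its range is refused whole. The fingers move at their own pace and stop on an object; the grip force is fixed at half the most. Time passes only in rows, so rows that do not move let the fingers close. It gives the time, the measured TCP pose, the force, the opening and the grip force at its end, in the units of the state.
- read_state(): the state, without advancing time (a new reading comes with each control period).
- capture(name): name is "side" or "top" or "wrist"; returns a dict with "img" (400x640x3 uint8, red, green, blue), "vertical_fov" (degrees; the focal length in pixels is half the picture's height over the tangent of half this angle, whatever the lens; pixels are square), "cx", "cy" (the principal point, pixels), "k1" (the pictures are not rectified: a ray, as slopes to the right and down, at radius r is drawn at 1 + k1 r^2 times it, then the intrinsics apply), "cam_to_world" (4x4, takes a point from camera to world coordinates); the wrist camera has in their place "tool_from_camera" (4x4, takes a point from camera to tool coordinates, whose origin is the TCP and whose axes are the flange's). Camera axes: x right, y up, looking along -z (the intrinsics and any distortion apply to the point x, -y, -z); pixel columns grow to the right and rows downward; lengths in m; the calibration is good to about 2 mm. A picture is of the moment at which its call begins: read the wrist's pose just before it. There is no depth.
- hand_in(): hands the job in; it is judged then, once.
Trained networks look in the newest picture that a camera, given by its name, has taken for a name from the list of things; names that differ only in an ending like _2 or _b are one class to them, and where a whole thing is asked for, a point or a joint stands for the part that bears it (a point fixed in the world has none). Each returns a list of dicts, best first, with "p" (0 to 1); they miss things now and then, are a little off and sometimes report something else, mostly with a low value. They report only what shows in the picture. A call takes as long as a camera call. They do not tell look-alikes from the thing itself.
- trace(camera, thing): "pixels" (400x640 bool, what is visible of it) and "bbox" ([left, top, width, height] in pixels, round what is visible of it).
- landmark_of(camera, thing): "point" ([row, column] in pixels: a listed point, or the origin of a listed thing).
The state is a dict: "time_s": time; "joint_positions": joint angles; "qvel": joint speeds; "tau": joint torques, N m; "position": TCP position; "tcp_rot": TCP orientation; "force": force on the tool from outside, world axes, zero at the start; "moment": the same for the moment, N m; "opening": opening from 0.0 (shut) to 1.0 (fully open); "grasp_force": force on a finger pad.
Only numpy, scipy, OpenCV 4.12 (cv2) and the standard library are available. Lean on these libraries where they do the work, as an engineer would, in place of code of your own. Each camera call takes 0.05 s, during which the arm holds its last target. There are 200 camera calls.

## Working session

There is one attempt and no reset: what is moved stays moved. The work goes in short steps, Python scripts to look and compute and a shell command to move; the robot and the scene stay as the last step left them, time stands still between calls to the robot, and variables do not carry over. Pictures are saved under pics/ and viewed, at most 10 in all, crops included, and the job is handed in when it is done.

```bash
ls; mkdir -p pics
cat > h.py <<'E'
import numpy as np, cv2
from rig import read_state, capture, hand_in, trace, landmark_of, tips_ahead
def cam(name):
    s=read_state(); c=capture(name)
    if name=="wrist":
        T=np.eye(4);T[:3,:3]=s["tcp_rot"];T[:3,3]=s["position"];c["M"]=T@np.array(c["tool_from_camera"])
    else: c["M"]=np.array(c["cam_to_world"])
    c["f"]=200/np.tan(np.radians(c["vertical_fov"])/2)
    return c
def ray(c,rc):
    K=np.array([[c["f"],0,c["cx"]],[0,c["f"],c["cy"]],[0,0,1.]])
    p=cv2.undistortPoints(np.array([[[rc[1],rc[0]]]],float),K,np.array([c["k1"],0,0,0.]))[0,0]
    d=c["M"][:3,:3]@np.array([p[0],-p[1],-1]);return c["M"][:3,3],d
def onz(c,rc,z):
    o,d=ray(c,rc);return o+d*(z-o[2])/d[2]
def onplane(c,rc,p0,n):
    o,d=ray(c,rc);return o+d*(np.dot(p0-o,n)/np.dot(d,n))
def proj(c,P):
    q=np.linalg.inv(c["M"])@np.append(P,1);x,y=q[0]/-q[2],-q[1]/-q[2];k=1+c["k1"]*(x*x+y*y)
    return np.array([c["cy"]+c["f"]*y*k,c["cx"]+c["f"]*x*k])
def tri(c1,a,c2,b):
    o1,d1=ray(c1,a);o2,d2=ray(c2,b)
    A=np.stack([d1,-d2],1);t=np.linalg.lstsq(A,o2-o1,rcond=None)[0]
    p,q=o1+t[0]*d1,o2+t[1]*d2;return (p+q)/2,np.linalg.norm(p-q)
def save(n,im): cv2.imwrite("pics/"+n+".png",im[...,::-1])
E
python3 - <<'E'
from h import *
s=read_state();print(s["time_s"],s["position"],s["tcp_rot"],s["force"],s["opening"],tips_ahead)
C={}
for n in("top","side"):
    C[n]=cam(n);save(n,C[n]["img"]);print(n,C[n]["M"].round(3).tolist(),C[n]["f"],C[n]["k1"])
    for t in["grater","eye","rib_top","board","panel","post_place","wing","spare","bowl","jar","peeler"]:
        print(n,t,[(np.round(l["point"]).tolist(),round(l["p"],2)) for l in landmark_of(n,t)[:3]], end=' ')
        if t in("grater","wing","spare"): print([(l["bbox"],round(l["p"],2)) for l in trace(n,t)[:3]],end='')
        print()
print(read_state()["time_s"])
E
```

```text
pics
0.0 [0.23709114 0.57753881 0.2405887 ] [[-9.24977823e-01  3.80019371e-01 -1.14243117e-03]
 [ 3.80020910e-01  9.24976122e-01 -1.81146565e-03]
 [ 3.68329514e-04 -2.10971329e-03 -9.99997707e-01]] [-0.33314413  0.01629113 -0.09403241] 1.0016617287985965 0.019
top [[0.01, 0.985, -0.173, 0.265], [-1.0, 0.013, 0.014, 0.081], [0.016, 0.173, 0.985, 1.454], [0.0, 0.0, 0.0, 1.0]] 515.2342127871083 -0.09207382716341082
top grater [([148.0, 207.0], 0.97), ([280.0, 204.0], 0.88), ([213.0, 209.0], 0.74)] [([258.1, 157.7, 28.8, 51.8], 0.76), ([182.8, 122.9, 48.7, 49.0], 0.69), ([195.8, 186.7, 23.0, 48.8], 0.65)]
top eye [([165.0, 267.0], 0.96), ([157.0, 221.0], 0.88), ([195.0, 206.0], 0.81)] 
top rib_top [([179.0, 269.0], 0.96), ([286.0, 200.0], 0.88), ([218.0, 202.0], 0.86)] 
top board [([191.0, 286.0], 0.83), ([102.0, 289.0], 0.64)] 
top panel [([174.0, 417.0], 0.89)] 
top post_place [([157.0, 436.0], 0.83)] Traceback (most recent call last):
  File "<stdin>", line 7, in <module>
ValueError: it knows: board, bowl, eye, grater, jar, panel, peeler, post_place, rib_top, spare
```

Run:
```python
from h import *
for n in("top","side"):
    c=cam(n);save(n,c["img"])
    im=c["img"]
    print(n,c["M"].round(3).tolist(),c["f"],c["k1"])
    for t in["grater","eye","rib_top","board","panel","post_place","spare","wing"]:
        try:
            if t!="wing": print(t,[(np.round(l["point"]).tolist(),round(l["p"],2)) for l in landmark_of(n,t)[:4]])
            if t in("wing","grater"):print([(np.round(l["bbox"]).tolist(),round(l["p"],2)) for l in trace(n,t)[:4]])
        except ValueError as e: print(e)
print(read_state()["time_s"])
```

```text
top [[0.01, 0.985, -0.173, 0.265], [-1.0, 0.013, 0.014, 0.081], [0.016, 0.173, 0.985, 1.454], [0.0, 0.0, 0.0, 1.0]] 515.2342127871083 -0.09207382716341082
grater [([183.0, 268.0], 0.93), ([147.0, 207.0], 0.93), ([209.0, 206.0], 0.83), ([282.0, 204.0], 0.63)]
[([187.0, 127.0, 44.0, 44.0], 0.8), ([258.0, 158.0, 29.0, 56.0], 0.71), ([175.0, 275.0, 57.0, 17.0], 0.71), ([195.0, 184.0, 23.0, 54.0], 0.56)]
eye [([165.0, 268.0], 0.93), ([284.0, 222.0], 0.72), ([196.0, 202.0], 0.62), ([158.0, 221.0], 0.62)]
rib_top [([140.0, 206.0], 0.97), ([214.0, 202.0], 0.88), ([283.0, 201.0], 0.85), ([182.0, 268.0], 0.71)]
board [([190.0, 288.0], 0.8), ([182.0, 311.0], 0.75)]
panel [([172.0, 418.0], 0.58)]
post_place [([153.0, 436.0], 0.88), ([187.0, 287.0], 0.2)]
spare [([180.0, 308.0], 0.92)]
[([441.0, 156.0, 2.0, 8.0], 0.55)]
side [[0.996, 0.037, -0.086, 0.436], [-0.092, 0.535, -0.84, -0.885], [0.015, 0.844, 0.536, 0.696], [0.0, 0.0, 0.0, 1.0]] 377.99686040271143 0.018547377919748736
grater [([196.0, 316.0], 0.86), ([171.0, 339.0], 0.82), ([175.0, 291.0], 0.81), ([178.0, 237.0], 0.47)]
[([269.0, 168.0, 41.0, 15.0], 0.78), ([291.0, 189.0, 46.0, 17.0], 0.72), ([229.0, 165.0, 18.0, 29.0], 0.68), ([323.0, 164.0, 29.0, 18.0], 0.63)]
eye [([197.0, 328.0], 0.75), ([180.0, 328.0], 0.68), ([174.0, 306.0], 0.64), ([185.0, 238.0], 0.62)]
rib_top [([172.0, 286.0], 0.83), ([192.0, 312.0], 0.74), ([171.0, 233.0], 0.72), ([165.0, 341.0], 0.63)]
board [([209.0, 313.0], 0.94)]
panel [([262.0, 335.0], 0.64), ([235.0, 399.0], 0.64)]
post_place [([264.0, 356.0], 0.96)]
spare [([216.0, 323.0], 0.81)]
[([346.0, 255.0, 16.0, 10.0], 0.58)]
1.4
```

View pics/top.png

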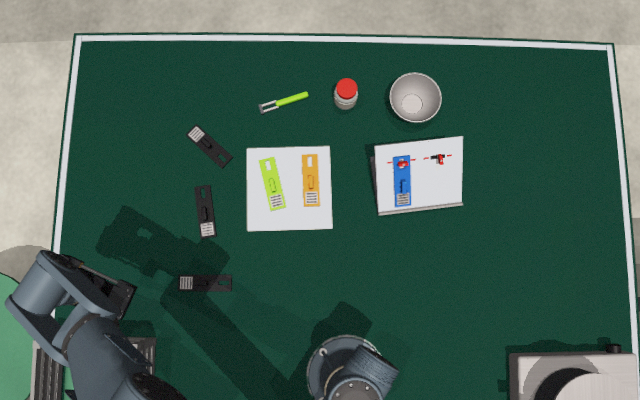

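View pics/side.png

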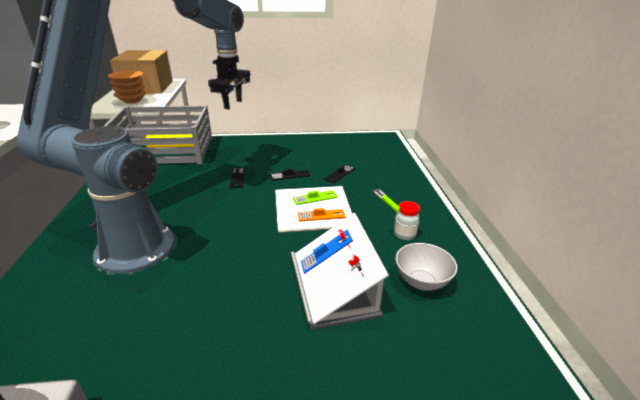

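The top view shows the lime plate at about (row 183, col 271). These could be mistaken for it: orange plate (180,311), blue plate (180,402), black plates (147,208), (212,206) and (283,205), and the peeler's lime handle (99,293). I choose the lime plate on the white board. The free post is at (158,438), right of the blue plate.

Run:
```python
from h import *
from scipy.optimize import least_squares
t=cam("top");s=cam("side")
im=t["img"]
hsv=cv2.cvtColor(im,cv2.COLOR_RGB2HSV)
m=((hsv[...,0]>30)&(hsv[...,0]<50)&(hsv[...,1]>120)&(hsv[...,2]>120)).astype(np.uint8)
m[:,:240]=0;m[:, 335:]=0;m[:140]=0;m[240:]=0
ys,xs=np.nonzero(m);print("green px",len(ys))
r=cv2.minAreaRect(np.stack([xs,ys],1).astype(np.float32));b=cv2.boxPoints(r)
P=np.array([onz(t,(p[1],p[0]),0.018)[:2] for p in b]);print(P.round(4),"c",P.mean(0))
e=np.linalg.norm(P-np.roll(P,-1,0),axis=1);print("edges",e)
for n,c in(("top",t),("side",s)):
    for k in("eye","rib_top","grater"):
        for l in landmark_of(n,k):
            p=l["point"]; z={"eye":.012,"rib_top":.040,"grater":.012}[k]
            q=onz(c,p,z)
            if .4<q[0]<.8 and .05<q[1]<.25: print(n,k,l["p"],q.round(4))
# panel: white mask
def big(c,lo,box):
    im=c["img"].astype(int);w=((im.min(2)>lo)&(im.max(2)-im.min(2)<30)).astype(np.uint8)
    M=np.zeros_like(w);x0,y0,x1,y1=box;M[y0:y1,x0:x1]=w[y0:y1,x0:x1]
    return M
for n,c,box in(("top",t,(365,125,475,225)),("side",s,(285,205,395,330))):
    cr=c["img"][box[1]:box[3],box[0]:box[2]];print(n,cr.shape)
    save("crop_"+n,cv2.resize(cr,None,fx=5 if n=="top" else 4,fy=5 if n=="top" else 4,interpolation=cv2.INTER_CUBIC))
a=cv2.imread("pics/crop_top.png");bb=cv2.imread("pics/crop_side.png");g=cv2.resize(im[140:235,240:340][...,::-1],None,fx=3,fy=3,interpolation=cv2.INTER_CUBIC)
a=cv2.resize(a,(418,380));bb=cv2.resize(bb,(380,432))
H=np.zeros((600,800,3),np.uint8);H[:380,:418]=a;H[:432,420:800]=bb;H[382:582,:211]=cv2.resize(g,(211,200));cv2.imwrite("pics/close.png",H)
print(read_state()["time_s"])
```

```text
green px 558
[[0.5956 0.2543]
 [0.6065 0.2119]
 [0.4636 0.1748]
 [0.4531 0.2165]] c [0.52970442 0.21437266]
edges [0.04374139 0.14762776 0.04299718 0.1474663 ]
top eye 0.79 [0.5874 0.226  0.012 ]
top eye 0.53 [0.515  0.1747 0.012 ]
top rib_top 0.57 [0.532  0.2139 0.04  ]
top grater 0.64 [0.5263 0.2205 0.012 ]
side eye 0.78 [0.5779 0.2241 0.012 ]
side rib_top 0.83 [0.5225 0.2145 0.04  ]
side grater 0.65 [0.5384 0.2058 0.012 ]
top (100, 110, 3)
side (125, 110, 3)
1.8
```

View pics/close.png

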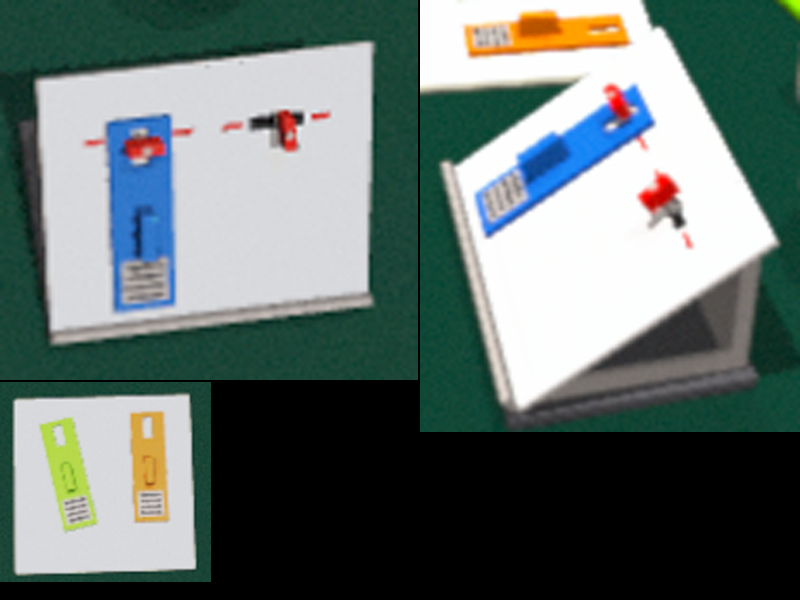

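The crop confirms the lime plate, with its slot end away from the robot. The free post, with its wing slightly turned, is right of the blue plate. Next I fit the panel pose and work out the first move.

```bash
cat >> h.py <<'E'
def delta(target,yaw=None,s=None):
    """tool-axis shift (cm) to reach world target; yaw = wanted world angle (deg) of tool y; shift in axes AFTER the roll"""
    s=s or read_state();R=np.array(s["tcp_rot"]);roll=0
    cur=np.degrees(np.arctan2(R[1,1],R[0,1]))
    if yaw is not None:
        d=(yaw-cur+180)%360-180;roll=-np.radians(d)
        Rz=cv2.Rodrigues(np.array([0,0,np.radians(d)]))[0];R2=Rz@R
    else: R2=R
    w=np.array(target)-s["position"]
    return dict(before=(R.T@w*100).round(2).tolist(),after=(R2.T@w*100).round(2).tolist(),roll=round(roll,3),cur=round(cur,2))
E
python3 - <<'E'
from h import *
from scipy.optimize import least_squares
t=cam("top");s=cam("side")
a=np.radians(35)
def T(yaw,x,y):
    cz,sz=np.cos(yaw),np.sin(yaw);Rz=np.array([[cz,-sz,0],[sz,cz,0],[0,0,1]])
    R=Rz@np.array([[np.cos(a),0,-np.sin(a)],[0,1,0],[np.sin(a),0,np.cos(a)]])
    return R,np.array([x,y,.079])
obs=[]
def add(c,pts,box,sc,off,P):
    for (u,v),p in zip(pts,P): obs.append((c,np.array([box[1]+(v-off[1])/sc,box[0]+(u-off[0])/sc]),np.array(p)))
add(t,[(37,78),(372,42),(277,120.)],(365,125),3.8,(0,0),[(.1,.12,0),(.1,-.12,0),(.05,-.05,0)])
add(s,[(661,29),(778,242)],(285,205),3.456,(420,0),[(.1,.12,0),(.1,-.12,0)])
def f(q):
    R,o=T(*q);return np.concatenate([proj(c,R@p+o)-rc for c,rc,p in obs])
for sub in (obs,):
    r=least_squares(f,[0,.55,-.1]);print("yaw",np.degrees(r.x[0]),r.x[1:],f(r.x).reshape(-1,2).round(1).tolist())
R,o=T(*r.x)
print("post",(R@[.05,-.05,0]+o).round(4),"wing top",(R@[.05,-.05,.028]+o).round(4))
print(delta([.522,.2125,.2],104.7))
E
```

```text
yaw 7.43726441604624 [ 0.54626507 -0.19634307] [[0.1, 0.5], [-0.2, 0.8], [-0.6, 0.3], [-1.2, -0.0], [-0.9, -0.5]]
post [ 0.5934 -0.2406  0.1077] wing top [ 0.5774 -0.2427  0.1306]
{'before': [-40.21, -23.01, 4.15], 'after': [-18.24, -42.58, 4.15], 'roll': np.float64(-0.646), 'cur': np.float64(67.67)}
```

```bash
python3 -m jog '[{"tx":-3.5,"ty":-2,"tz":0.3},{"tx":-4.1,"ty":-2.3,"tz":0.4},{"tx":-4.1,"ty":-2.3,"tz":0.4},{"tx":-4.1,"ty":-2.3,"tz":0.4},{"tx":-4.1,"ty":-2.4,"tz":0.4},{"tx":-4.1,"ty":-2.4,"tz":0.4},{"tx":-4.1,"ty":-2.4,"tz":0.4},{"tx":-4.1,"ty":-2.4,"tz":0.4}]'
python3 -m jog '[{"tx":-4.1,"ty":-2.4,"tz":0.4},{"tx":-3.9,"ty":-2.1,"tz":0.4},{"roll":-0.13},{"roll":-0.13},{"roll":-0.13},{"roll":-0.13},{"roll":-0.126},{}]'
python3 - <<'E'
from h import *
c=cam("wrist");save("w1",c["img"]);print(c["M"].round(3).tolist(),c["f"],c["k1"])
for k in("eye","rib_top","grater"):
    print(k,[(np.round(l["point"]),round(l["p"],2),onz(c,l["point"],{"eye":.012,"rib_top":.040,"grater":.012}[k]).round(4)) for l in landmark_of("wrist",k)])
im=c["img"];hsv=cv2.cvtColor(im,cv2.COLOR_RGB2HSV)
m=((hsv[...,0]>30)&(hsv[...,0]<50)&(hsv[...,1]>100)&(hsv[...,2]>80)).astype(np.uint8)
cs=max(cv2.findContours(m,0,2)[0],key=cv2.contourArea)
b=cv2.boxPoints(cv2.minAreaRect(cs));P=np.array([onz(c,(p[1],p[0]),0.018)[:2] for p in b]);print(b.round(),P.round(4),P.mean(0),np.linalg.norm(P-np.roll(P,-1,0),axis=1))
print(delta([.522,.2125,.1],104.7))
E
```

```text
[[0.38, -0.889, -0.257, 0.168], [0.925, 0.365, 0.106, 0.606], [-0.0, -0.278, 0.961, 0.385], [0.0, 0.0, 0.0, 1.0]] 321.2574154152365 -0.024804760397049496
eye [(array([244., 158.]), 0.59, array([0.2443, 0.3446, 0.012 ]))]
rib_top [(array([236., 199.]), 0.73, array([0.2475, 0.4137, 0.04  ]))]
grater [(array([231., 196.]), 0.94, array([0.2463, 0.3977, 0.012 ])), (array([346., 271.]), 0.9, array([0.4408, 0.411 , 0.012 ]))]$[0]: bad value
$[0]: bad value
Traceback (most recent call last):
ValueError: max() iterable argument is empty
```

View pics/w1.png

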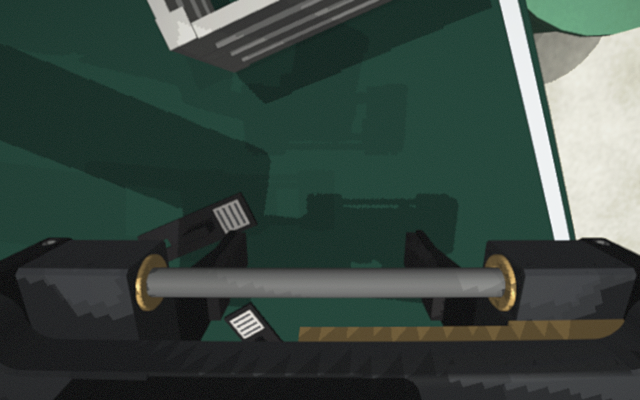

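The wrist picture shows no green plate because the move was refused. Only the fingers (rows 230–320) and the black plates are visible. Rows probably need all the keys.

```bash
python3 -m jog '[{"tx":-3.5,"ty":-2,"tz":0.3,"roll":0,"jaw":1},{"tx":-4.1,"ty":-2.3,"tz":0.4,"roll":0,"jaw":1},{"tx":-4.1,"ty":-2.3,"tz":0.4,"roll":0,"jaw":1},{"tx":-4.1,"ty":-2.3,"tz":0.4,"roll":0,"jaw":1},{"tx":-4.1,"ty":-2.4,"tz":0.4,"roll":0,"jaw":1},{"tx":-4.1,"ty":-2.4,"tz":0.4,"roll":0,"jaw":1},{"tx":-4.1,"ty":-2.4,"tz":0.4,"roll":0,"jaw":1},{"tx":-4.1,"ty":-2.4,"tz":0.4,"roll":0,"jaw":1}]'
```

```text
time_s: 2.9
position: [0.4661, 0.2831, 0.2107]
tcp_rot: [[-0.925, 0.38, 0.001], [0.38, 0.925, 0.0], [-0.001, 0.001, -1.0]]
force: [0.9, 0.6, 0.0]
opening: 1.0
grasp_force: 0.0
```

```bash
python3 -m jog '[{"tx":-4.1,"ty":-2.4,"tz":0.4,"roll":0,"jaw":1},{"tx":-3.9,"ty":-2.1,"tz":0.4,"roll":0,"jaw":1},{"tx":0,"ty":0,"tz":0,"roll":-0.13,"jaw":0.7},{"tx":0,"ty":0,"tz":0,"roll":-0.13,"jaw":0.7},{"tx":0,"ty":0,"tz":0,"roll":-0.13,"jaw":0.7},{"tx":0,"ty":0,"tz":0,"roll":-0.13,"jaw":0.7},{"tx":0,"ty":0,"tz":0,"roll":-0.126,"jaw":0.7},{"tx":0,"ty":0,"tz":0,"roll":0,"jaw":0.7}]'
cat > wl.py <<'E'
from h import *
import sys
c=cam("wrist");save(sys.argv[1],c["img"])
for k in("eye","rib_top"):
    print(k,[(np.round(l["point"]).tolist(),round(l["p"],2),onz(c,l["point"],{"eye":.012,"rib_top":.040,"grater":.012}[k]).round(4)) for l in landmark_of("wrist",k)])
im=c["img"];hsv=cv2.cvtColor(im,cv2.COLOR_RGB2HSV)
m=((hsv[...,0]>30)&(hsv[...,0]<50)&(hsv[...,1]>100)&(hsv[...,2]>80)).astype(np.uint8)
cs=max(cv2.findContours(m,0,2)[0],key=cv2.contourArea)
b=cv2.boxPoints(cv2.minAreaRect(cs));P=np.array([onz(c,(p[1],p[0]),0.018)[:2] for p in b]);print(b.round().tolist(),P.round(4).tolist(),P.mean(0),np.linalg.norm(P-np.roll(P,-1,0),axis=1))
print(delta([.522,.2125,.1],104.7))
E
python3 wl.py w2
```

```text
time_s: 3.7
position: [0.522, 0.2126, 0.2026]
tcp_rot: [[-0.967, -0.253, 0.0], [-0.253, 0.967, 0.0], [-0.0, -0.0, -1.0]]
force: [-0.3, -0.1, 0.7]
opening: 0.711
grasp_force: 0.0
eye [([231.0, 325.0], 0.8, array([0.5806, 0.2265, 0.012 ])), ([199.0, 499.0], 0.78, array([0.4963, 0.4007, 0.012 ])), ([271.0, 431.0], 0.65, array([0.598, 0.358, 0.012]))]
rib_top [([151.0, 531.0], 0.92, array([0.4399, 0.3945, 0.04  ])), ([184.0, 324.0], 0.67, array([0.5219, 0.2095, 0.04  ]))]
[[303.0, 112.0], [347.0, 112.0], [347.0, 249.0], [303.0, 249.0]] [[0.4614, 0.1724], [0.4504, 0.2146], [0.5929, 0.2547], [0.6054, 0.2072]] [0.52752763 0.21221033] [0.04356167 0.14804941 0.04914893 0.14807254]
{'before': [-0.01, -0.02, 10.26], 'after': [-0.01, -0.02, 10.26], 'roll': np.float64(-0.003), 'cur': np.float64(104.55)}
```

View pics/w2.png

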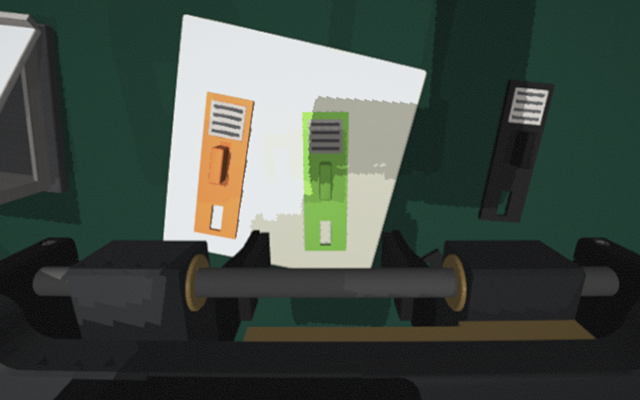

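The wrist picture shows the green plate squared to the tool, with its rib at (181,325) and slot at (231,325). The orange plate is clear to the left. Going down to grip the rib.

```bash
python3 -m jog '[{"tx":0.1,"ty":-0.1,"tz":3,"roll":0,"jaw":0.4},{"tx":0,"ty":0,"tz":4,"roll":0,"jaw":0.4},{"tx":0,"ty":0,"tz":4,"roll":0,"jaw":0.4},{"tx":0,"ty":0,"tz":3,"roll":0,"jaw":0.4},{"tx":0,"ty":0,"tz":1.4,"roll":0,"jaw":0.4},{"tx":0,"ty":0,"tz":0.45,"roll":0,"jaw":0.4},{"tx":0,"ty":0,"tz":0,"roll":0,"jaw":0},{"tx":0,"ty":0,"tz":0,"roll":0,"jaw":0}]'
python3 -m jog '[{"tx":0,"ty":0,"tz":0,"roll":0,"jaw":0},{"tx":0,"ty":0,"tz":0,"roll":0,"jaw":0},{"tx":0,"ty":0,"tz":0,"roll":0,"jaw":0}]'
```

```text
time_s: 4.65
position: [0.5224, 0.2117, 0.0454]
tcp_rot: [[-0.967, -0.253, 0.003], [-0.253, 0.967, 0.001], [-0.003, -0.0, -1.0]]
force: [1.0, 0.7, 0.3]
opening: 0.292
grasp_force: 0.0
time_s: 4.95
position: [0.522, 0.2116, 0.0453]
tcp_rot: [[-0.967, -0.253, 0.002], [-0.253, 0.967, 0.001], [-0.002, -0.0, -1.0]]
force: [-0.0, -0.7, 5.7]
opening: 0.136
grasp_force: 30.0
```

```bash
cat >> h.py <<'E'
a=np.radians(35)
def panel(yaw=np.radians(7.44),o=(.5463,-.1963,.079)):
    cz,sz=np.cos(yaw),np.sin(yaw)
    return np.array([[cz,-sz,0],[sz,cz,0],[0,0,1]])@np.array([[np.cos(a),0,-np.sin(a)],[0,1,0],[np.sin(a),0,np.cos(a)]]),np.array(o)
def tcp_for(px,py,h=0):   # TCP when plate origin is at panel (px,py,h) lying parallel to it
    R,o=panel();return R@[px-.008,py,h+.021]+o+[0,0,.012]
E
python3 - <<'E'
from h import *
t=tcp_for(-.015,-.005);print("final",t.round(4));print(delta([.522,.212,.25]),delta(np.append(t[:2],t[2]+.08),97.44))
E
python3 -m jog '[{"tx":0,"ty":0,"tz":-1,"roll":0,"jaw":0},{"tx":0,"ty":0,"tz":-3,"roll":0,"jaw":0},{"tx":0,"ty":0,"tz":-4,"roll":0,"jaw":0},{"tx":0,"ty":0,"tz":-4,"roll":0,"jaw":0},{"tx":0,"ty":0,"tz":-4,"roll":0,"jaw":0},{"tx":0,"ty":0,"tz":-3,"roll":0,"jaw":0},{"tx":0,"ty":0,"tz":-1,"roll":0.124,"jaw":0},{"tx":0,"ty":0,"tz":0,"roll":0,"jaw":0}]'
python3 - <<'E'
from h import *
t=tcp_for(-.015,-.005);print(delta(np.append(t[:2],t[2]+.08),97.44))
E
```

```text
final [ 0.5163 -0.2053  0.095 ]
{'before': [-0.06, 0.04, -20.47], 'after': [-0.06, 0.04, -20.47], 'roll': 0, 'cur': np.float64(104.68)} {'before': [11.08, -40.18, -12.99], 'after': [5.93, -41.26, -12.98], 'roll': np.float64(0.126), 'cur': np.float64(104.68)}
time_s: 5.75
position: [0.5219, 0.2116, 0.2466]
tcp_rot: [[-0.991, -0.132, 0.005], [-0.132, 0.991, 0.001], [-0.005, 0.0, -1.0]]
force: [0.2, 1.1, -1.9]
opening: 0.134
grasp_force: 30.0
{'before': [6.09, -41.24, 7.13], 'after': [5.99, -41.26, 7.13], 'roll': np.float64(0.003), 'cur': np.float64(97.58)}
```

```bash
python3 -m jog '[{"tx":0.4,"ty":-3,"tz":0,"roll":0,"jaw":0},{"tx":0.7,"ty":-4.8,"tz":0,"roll":0,"jaw":0},{"tx":0.7,"ty":-4.8,"tz":0,"roll":0,"jaw":0},{"tx":0.7,"ty":-4.8,"tz":0,"roll":0,"jaw":0},{"tx":0.7,"ty":-4.8,"tz":0,"roll":0,"jaw":0},{"tx":0.7,"ty":-4.8,"tz":0,"roll":0,"jaw":0},{"tx":0.7,"ty":-4.8,"tz":0,"roll":0,"jaw":0},{"tx":0.7,"ty":-4.8,"tz":0,"roll":0,"jaw":0}]'
python3 -m jog '[{"tx":0.6,"ty":-3.6,"tz":0,"roll":0,"jaw":0},{"tx":0,"ty":-1,"tz":2,"roll":0,"jaw":0},{"tx":0,"ty":0,"tz":3,"roll":0,"jaw":0},{"tx":0,"ty":0,"tz":2,"roll":0,"jaw":0},{"tx":0,"ty":0,"tz":0,"roll":0,"jaw":0}]'
python3 - <<'E'
from h import *
t=tcp_for(-.015,-.005);print(delta(t,97.44))
c=cam("wrist");save("w3",c["img"])
s=cam("side");save("s3",cv2.resize(s["img"][150:340,250:450],None,fx=3,fy=3))
a=cv2.imread("pics/s3.png");b=c["img"][...,::-1]
H=np.zeros((600,800,3),np.uint8);H[:250,:400]=cv2.resize(b,(400,250));H[:380,400:]=cv2.resize(a,(400,380));cv2.imwrite("pics/v3.png",H[:400])
E
```

```text
time_s: 6.55
position: [0.5155, -0.1599, 0.2428]
tcp_rot: [[-0.991, -0.134, -0.003], [-0.134, 0.991, 0.002], [0.002, 0.002, -1.0]]
force: [1.0, -0.3, -1.6]
opening: 0.131
grasp_force: 30.0
time_s: 7.05
position: [0.5139, -0.2033, 0.1701]
tcp_rot: [[-0.991, -0.133, -0.009], [-0.133, 0.991, 0.005], [0.008, 0.007, -1.0]]
force: [-0.7, 0.6, -0.3]
opening: 0.135
grasp_force: 30.0
{'before': [-0.27, -0.28, 7.51], 'after': [-0.27, -0.28, 7.51], 'roll': np.float64(0.004), 'cur': np.float64(97.66)}
```

View pics/v3.png

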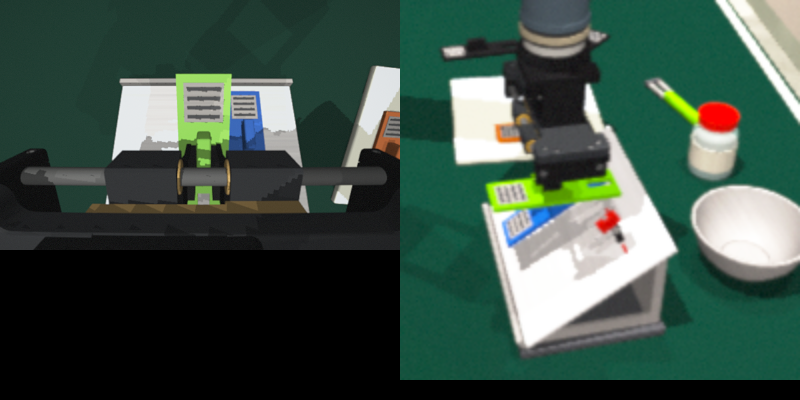

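The plate is held level over the panel, between the blue plate and the free post. I lower it so the slope turns it in the grip.

```bash
python3 -m jog '[{"tx":-0.27,"ty":-0.28,"tz":1,"roll":0,"jaw":0},{"tx":0,"ty":0,"tz":1,"roll":0,"jaw":0},{"tx":0,"ty":0,"tz":0.5,"roll":0,"jaw":0},{"tx":0,"ty":0,"tz":0.5,"roll":0,"jaw":0},{"tx":0,"ty":0,"tz":0.5,"roll":0,"jaw":0}]'; python3 -m jog '[{"tx":0,"ty":0,"tz":0.5,"roll":0,"jaw":0},{"tx":0,"ty":0,"tz":0.5,"roll":0,"jaw":0},{"tx":0,"ty":0,"tz":0.5,"roll":0,"jaw":0}]'
```

```text
time_s: 7.65
position: [0.519, -0.2074, 0.139]
tcp_rot: [[-0.991, -0.132, -0.002], [-0.132, 0.991, -0.0], [0.002, -0.0, -1.0]]
force: [-6.4, -2.4, 3.3]
opening: 0.134
grasp_force: 30.0
time_s: 7.95
position: [0.5194, -0.2074, 0.1238]
tcp_rot: [[-0.991, -0.132, -0.001], [-0.132, 0.991, -0.0], [0.001, -0.0, -1.0]]
force: [-3.9, -1.3, 1.6]
opening: 0.13
grasp_force: 30.0
```

Contact forces are light and the plate is pivoting. Continuing down.

```bash
python3 -m jog '[{"tx":0,"ty":0,"tz":0.5,"roll":0,"jaw":0},{"tx":0,"ty":0,"tz":0.5,"roll":0,"jaw":0},{"tx":0,"ty":0,"tz":0.5,"roll":0,"jaw":0},{"tx":0,"ty":0,"tz":0.3,"roll":0,"jaw":0}]'; python3 -m jog '[{"tx":0,"ty":0,"tz":0.3,"roll":0,"jaw":0},{"tx":0,"ty":0,"tz":0.3,"roll":0,"jaw":0}]';python3 -m jog '[{"tx":0,"ty":0,"tz":0.2,"roll":0,"jaw":0},{"tx":0,"ty":0,"tz":0.2,"roll":0,"jaw":0}]'
```

```text
time_s: 8.35
position: [0.521, -0.2072, 0.1059]
tcp_rot: [[-0.991, -0.132, 0.002], [-0.132, 0.991, -0.0], [-0.002, -0.001, -1.0]]
force: [-0.5, -0.1, 2.7]
opening: 0.132
grasp_force: 30.0
time_s: 8.55
position: [0.5205, -0.2072, 0.1003]
tcp_rot: [[-0.991, -0.132, 0.001], [-0.132, 0.991, -0.0], [-0.001, -0.0, -1.0]]
force: [-4.5, 3.3, 33.5]
opening: 0.134
grasp_force: 30.0
time_s: 8.75
position: [0.5206, -0.2072, 0.1002]
tcp_rot: [[-0.991, -0.132, 0.001], [-0.132, 0.991, -0.001], [-0.001, -0.001, -1.0]]
force: [-7.9, 5.0, 45.5]
opening: 0.136
grasp_force: 30.0
```

Force is up to 45 N with z no longer changing, so the plate is flat. I lift it along the panel normal, then locate the post from the unoccluded first pictures, using the blue post's wing as a reference.

```bash
python3 -m jog '[{"tx":0,"ty":0,"tz":-0.8,"roll":0,"jaw":0},{"tx":0.5,"ty":0,"tz":-0.7,"roll":0,"jaw":0},{"tx":0.9,"ty":0,"tz":-1.3,"roll":0,"jaw":0},{"tx":0.9,"ty":0,"tz":-1.3,"roll":0,"jaw":0},{"tx":0,"ty":0,"tz":0,"roll":0,"jaw":0}]'
cat > post.py <<'E'
from h import *
from scipy.optimize import least_squares
import json
C={n:cam(n) for n in("top","side")}
def blobs(n):
    im=cv2.imread(f"pics/{n}.png")[...,::-1].astype(int)
    w=np.clip((im[...,0]-np.maximum(im[...,1],im[...,2])-40)/120.,0,1)
    box={"top":(380,145,460,175),"side":(330,225,380,275)}[n]
    w2=np.zeros_like(w);x0,y0,x1,y1=box;w2[y0:y1,x0:x1]=w[y0:y1,x0:x1]
    k,L,S,_=cv2.connectedComponentsWithStats((w2>.15).astype(np.uint8));out=[]
    for i in range(1,k):
        ys,xs=np.nonzero(L==i);ww=w2[ys,xs];out.append((round(ww.sum(),1),[round((ys*ww).sum()/ww.sum(),2),round((xs*ww).sum()/ww.sum(),2)]))
    return sorted(out,reverse=True)[:6]
for n in C: print(n,blobs(n))
R,o=panel()
def wingc(c,px,py,ang,R,o):
    P=[]
    for l in(-.013,.013):
        for w in(-.0045,.0045):
            for z in(.012,.028):
                P.append(R@[px+l*np.cos(ang)-w*np.sin(ang),py+l*np.sin(ang)+w*np.cos(ang),z]+o)
    q=np.array([proj(c,p) for p in P],np.float32);h=cv2.convexHull((q*64).astype(np.float32));m=cv2.moments(h);return np.array([m["m10"]/m["m00"],m["m01"]/m["m00"]])/64
for n in C:
    print(n,"model blue",wingc(C[n],.05,.05,np.pi/2,R,o).round(2),"free 0",wingc(C[n],.05,-.05,0,R,o).round(2),"free .3",wingc(C[n],.05,-.05,.3,R,o).round(2),"free y+4",wingc(C[n],.05,-.046,0,R,o).round(2))
s=read_state();print(delta(tcp_for(-.004,-.05,.045),97.44), s["position"])
E
python3 post.py
```

```text
time_s: 9.25
position: [0.4963, -0.2106, 0.1385]
tcp_rot: [[-0.991, -0.131, 0.001], [-0.131, 0.991, -0.001], [-0.001, -0.001, -1.0]]
force: [-0.3, -0.2, -0.6]
opening: 0.132
grasp_force: 30.0
top [(np.float64(31.1), [np.float64(163.29), np.float64(402.64)]), (np.float64(25.9), [np.float64(158.72), np.float64(440.57)]), (np.float64(4.7), [np.float64(155.08), np.float64(448.66)]), (np.float64(3.9), [np.float64(159.23), np.float64(412.79)]), (np.float64(3.5), [np.float64(157.8), np.float64(425.93)]), (np.float64(3.0), [np.float64(162.0), np.float64(389.22)])]
side [(np.float64(66.5), [np.float64(260.34), np.float64(353.72)]), (np.float64(32.2), [np.float64(233.75), np.float64(341.55)]), (np.float64(2.4), [np.float64(245.91), np.float64(348.89)]), (np.float64(1.5), [np.float64(273.5), np.float64(361.74)])]
top model blue [162.92 403.48] free 0 [158.73 440.24] free .3 [158.73 440.24] free y+4 [158.89 438.78]
side model blue [234.13 342.53] free 0 [260.35 354.36] free .3 [260.33 354.38] free y+4 [259.2  353.84]
{'before': [-0.29, -4.23, -0.07], 'after': [-0.3, -4.23, -0.07], 'roll': np.float64(0.002), 'cur': np.float64(97.53)} [ 0.49704981 -0.21049956  0.137426  ]
```

```bash
python3 -m jog '[{"tx":0,"ty":0,"tz":-4,"roll":0,"jaw":0},{"tx":-2,"ty":0,"tz":-4,"roll":0,"jaw":0},{"tx":-4,"ty":0,"tz":-2,"roll":0,"jaw":0},{"tx":-4,"ty":0,"tz":0,"roll":0,"jaw":0},{"tx":-4,"ty":0,"tz":0,"roll":0,"jaw":0},{"tx":-3,"ty":0,"tz":0,"roll":0,"jaw":0},{"tx":0,"ty":0,"tz":0,"roll":0,"jaw":0},{"tx":0,"ty":0,"tz":0,"roll":0,"jaw":0}]'
python3 - <<'E'
from h import *
import pickle
s=read_state();c=cam("wrist");save("w4",c["img"]);pickle.dump(c,open("w4.pkl","wb"));print(s["qvel"],s["joint_positions"])
t=cam("top");save("t4",t["img"]);d=cam("side");save("s4",d["img"]);pickle.dump((t,d),open("ts.pkl","wb"))
R,o=panel()
for p in[(.05,-.05,0),(.05,.05,0),(.05,-.05,.02)]: print(p,proj(c,R@p+o).round(1))
E
```

```text
time_s: 10.15
position: [0.6655, -0.1872, 0.2355]
tcp_rot: [[-0.991, -0.133, -0.003], [-0.133, 0.991, 0.001], [0.002, 0.001, -1.0]]
force: [0.3, 0.0, -0.1]
opening: 0.135
grasp_force: 30.0
[-0.95154962 -1.30542805  2.1475642  -0.17373938  0.10560471  0.05808246] [-2.49467670e+01  3.59367895e+01  7.18568022e+01 -1.65014950e-02
  7.23634814e+01 -1.22574758e+02]
(0.05, -0.05, 0) [101.4 273.5]
(0.05, 0.05, 0) [101.9 396.4]
(0.05, -0.05, 0.02) [ 85.4 269.5]
```

View pics/w4.png

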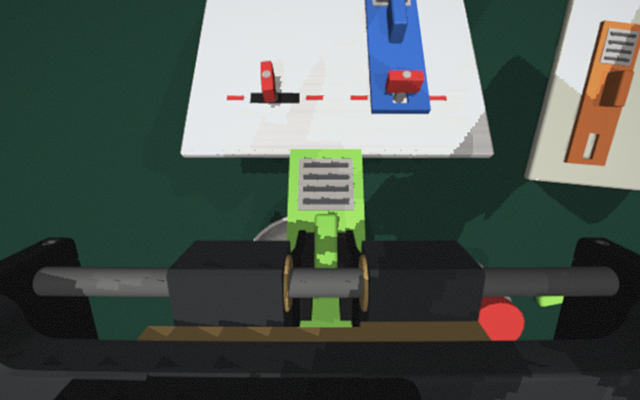

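Run:
```python
from h import *
im=cv2.imread("pics/w4.png")[45:120,215:465]
cv2.imwrite("pics/w4z.png",cv2.resize(np.vstack([im[:,:125],im[:,125:]]),None,fx=4.8*1.0,fy=4,interpolation=cv2.INTER_CUBIC)[:600])
```

```text
(no output)
```

View pics/w4z.png

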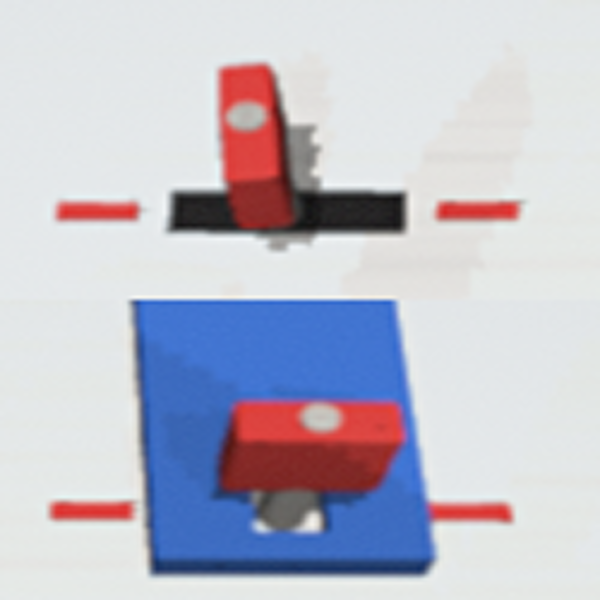

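The zoom shows the free post's cap at (row 74.0, col 266.3), the blue post's cap at (74.2, 406.9), and the red-mark midpoints at (97.8, 274.8) and (97.9, 398.5). The free wing is nearly along the slope.

Run:
```python
from h import *
import pickle
from scipy.optimize import least_squares
c=pickle.load(open("w4.pkl","rb"));R,o=panel();n=R[:,2]
def pp(u,v,z,low=0):
    rc=(45+(v-300*low)/4-.0,(340 if low else 215)+u/4.8)
    return (R.T@(onplane(c,rc,o+n*z,n)-o)*1000).round(2)
for nm,a in dict(fmarkL=(97,211,0),fmarkR=(477,211,0),bmarkL=(91,511,0,1),bmarkR=(470,512,0,1),freetop=(246,116,.028),bluetop=(321,417,.028,1),wingfar=(246,67,.028),wingnear=(258,181,.028),bwl=(237,402,.028,1),bwr=(403,402,.028,1),gl=(172,211,0),gr=(405,211,0)).items(): print(nm,pp(*a))
```

```text
fmarkL [ 46.46 -81.55   0.  ]
fmarkR [ 46.36 -16.81   0.  ]
bmarkL [46.17 19.6  -0.  ]
bmarkR [45.85 84.43  0.  ]
freetop [ 46.19 -51.37  28.  ]
bluetop [45.84 52.15 28.  ]
wingfar [ 34.93 -52.12  28.  ]
wingnear [ 60.55 -48.63  28.  ]
bwl [42.56 39.44 28.  ]
bwr [42.28 65.16 28.  ]
gl [ 46.46 -68.74   0.  ]
gr [ 46.4  -29.06   0.  ]
```

```bash
cat > fit.py <<'E'
from h import *
import pickle
R,_=panel();o=np.array([.5431,-.1953,.079])
n=R[:,2]
tcp=np.array([.5206,-.2072,.1002]);q=R.T@(tcp-o)*1000;print("press TCP in panel",q.round(2),"model normal",21+12*np.cos(a)*1)
c=pickle.load(open("w4.pkl","rb"))
def pm(rc,z): return (R.T@(onplane(c,rc,o+n*z,n)-o)*1000).round(2)
print("marks mid",pm((97.75,274.8),0),pm((97.9,398.5),0),"tops",pm((74,266.25),.028),pm((74.25,406.9),.028))
hsv=cv2.cvtColor(c["img"],cv2.COLOR_RGB2HSV)
m=((hsv[...,0]>30)&(hsv[...,0]<50)&(hsv[...,1]>100)&(hsv[...,2]>60))
m[:, :250]=0;m[:,400:]=0
rows=[np.nonzero(m[:,k])[0][0] for k in range(296,356,6)];print("first rows",rows)
for r in(156,165,175,200):
    k=np.nonzero(m[r])[0];print(r,k.min(),k.max())
# tool frame
Tc=np.array(c["tool_from_camera"]);ct=dict(c);ct["M"]=Tc
nt=np.array([np.sin(a),0,-np.cos(a)]);ut=np.array([-np.cos(a),0,-np.sin(a)])
d=q[2]/1000  # TCP to underside along normal
for rc in[(np.median(rows),326),(156,290),(156,363)]:
    p=onplane(ct,rc,-nt*(d-.006),nt);print(rc,"u,y,n from TCP mm",(np.array([p@ut,p[1],p@nt])*1000).round(1))
print([ (l["point"],l["p"]) for l in landmark_of("side","eye")])
E
python3 fit.py
```

```text
press TCP in panel [-7.38 -8.89 31.05] model normal 30.8298245314679
marks mid [ 50.22 -50.21   0.  ] [49.85 50.11 -0.  ] tops [ 50.15 -52.38  28.  ] [49.8  50.21 28.  ]
first rows [np.int64(150), np.int64(150), np.int64(150), np.int64(150), np.int64(149), np.int64(149), np.int64(149), np.int64(149), np.int64(150), np.int64(150)]
156 290 361
165 289 362
175 289 362
200 288 363
(np.float64(150.0), 326) u,y,n from TCP mm [-75.5  -0.8 -25. ]
(156, 290) u,y,n from TCP mm [-71.2 -23.9 -25. ]
(156, 363) u,y,n from TCP mm [-71.2  22.9 -25. ]
[([202.8, 418.4], 0.79), ([185.1, 233.6], 0.68), ([179.9, 330.4], 0.62), ([176.1, 307.0], 0.5)]
```

The estimates agree: the TCP sits 31 mm above the underside and the eye is 54 mm upslope of it. The post is at panel y ≈ -52 and the wing at about 0.13 rad. Moving above the post with matching yaw.

```bash
cat >> h.py <<'E'
def panel(yaw=np.radians(7.44),o=(.5431,-.1953,.079)):
    cz,sz=np.cos(yaw),np.sin(yaw)
    return np.array([[cz,-sz,0],[sz,cz,0],[0,0,1]])@np.array([[np.cos(a),0,-np.sin(a)],[0,1,0],[np.sin(a),0,np.cos(a)]]),np.array(o)
def tcp_eye(px,py,h,phi=0):
    R,o=panel();Rz=cv2.Rodrigues(np.array([0,0,float(phi)]))[0]
    return R@[px,py,h]+o+Rz@R@[-.0538,0,.031]
def eye_now(s=None):
    """eye in panel mm from TCP pose"""
    s=s or read_state();R,o=panel();phi=np.arctan2(s["tcp_rot"][1][1],s["tcp_rot"][0][1])-np.radians(97.44)
    Rz=cv2.Rodrigues(np.array([0,0,float(phi)]))[0]
    return ((R.T@(np.array(s["position"])-Rz@R@[-.0538,0,.031]-o))*1000).round(2), round(float(phi),3)
E
python3 -c "
from h import *
t=tcp_eye(.05,-.052,.042,.15);print(t,delta(t,97.44+np.degrees(.15)))"
```

```text
[ 0.50711375 -0.26176226  0.13661851] {'before': [16.57, -5.25, 10.03], 'after': [17.16, -2.74, 10.04], 'roll': np.float64(-0.148), 'cur': np.float64(97.53)}
```

```bash
python3 -m jog '[{"tx":0,"ty":0,"tz":0,"roll":-0.148,"jaw":0},{"tx":4.3,"ty":-0.7,"tz":0,"roll":0,"jaw":0},{"tx":4.3,"ty":-0.7,"tz":0,"roll":0,"jaw":0},{"tx":4.3,"ty":-0.7,"tz":0,"roll":0,"jaw":0},{"tx":4.2,"ty":-0.6,"tz":2,"roll":0,"jaw":0},{"tx":0,"ty":0,"tz":4,"roll":0,"jaw":0},{"tx":0,"ty":0,"tz":3,"roll":0,"jaw":0},{"tx":0,"ty":0,"tz":0,"roll":0,"jaw":0}]'
python3 - <<'E'
from h import *
print(eye_now(),delta(tcp_eye(.05,-.052,.042,.15),97.44+np.degrees(.15)))
s=cam("side");t=cam("top")
a=s["img"][190:300,280:400];b=t["img"][120:210,380:480]
H=np.zeros((400,800,3),np.uint8);H[:367,:400]=cv2.resize(a,(400,367),interpolation=cv2.INTER_CUBIC);H[:360,400:]=cv2.resize(b,(400,360),interpolation=cv2.INTER_CUBIC);save("v5",H)
E
```

```text
time_s: 11.15
position: [0.5053, -0.2597, 0.144]
tcp_rot: [[-0.962, -0.275, -0.007], [-0.275, 0.962, 0.006], [0.005, 0.007, -1.0]]
force: [-0.9, 1.0, -0.9]
opening: 0.138
grasp_force: 30.0
(array([ 53.  , -49.81,  48.88]), 0.148) {'before': [-0.12, -0.25, 0.73], 'after': [-0.12, -0.25, 0.73], 'roll': np.float64(-0.002), 'cur': np.float64(105.94)}
```

View pics/v5.png

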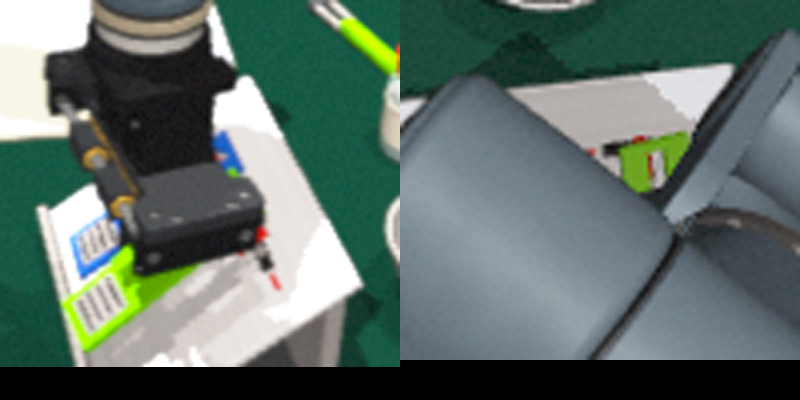

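The side view shows the green plate tilted parallel to the panel, and the top view shows the red wing inside its slot. Settling, then lowering along the normal.

```bash
python3 -m jog '[{"tx":-0.12,"ty":-0.25,"tz":0.73,"roll":0,"jaw":0},{"tx":0,"ty":0,"tz":0,"roll":0,"jaw":0},{"tx":0,"ty":0,"tz":0,"roll":0,"jaw":0}]'; python3 -c "
from h import *
print(eye_now(),delta(tcp_eye(.05,-.052,.032,.15),97.44+np.degrees(.15)))"
```

```text
time_s: 11.55
position: [0.5115, -0.2634, 0.1407]
tcp_rot: [[-0.961, -0.277, 0.001], [-0.277, 0.961, -0.001], [-0.001, -0.002, -1.0]]
force: [-0.1, 0.2, -0.9]
opening: 0.135
grasp_force: 30.0
(array([ 55.67, -54.12,  42.97]), 0.151) {'before': [-0.19, 0.19, 1.22], 'after': [-0.19, 0.19, 1.22], 'roll': np.float64(0.001), 'cur': np.float64(106.08)}
```

```bash
python3 -m jog '[{"tx":-0.09,"ty":0.09,"tz":0.6,"roll":0,"jaw":0},{"tx":-0.1,"ty":0.1,"tz":0.6,"roll":0,"jaw":0},{"tx":0,"ty":0,"tz":0,"roll":0,"jaw":0},{"tx":0,"ty":0,"tz":0,"roll":0,"jaw":0}]'; python3 -c "
from h import *
print(eye_now(),delta(tcp_eye(.05,-.052,.027,.15),97.44+np.degrees(.15)))"
```

```text
time_s: 11.95
position: [0.5119, -0.2605, 0.1273]
tcp_rot: [[-0.961, -0.277, -0.001], [-0.277, 0.961, 0.001], [0.001, 0.001, -1.0]]
force: [-0.1, 0.4, -1.1]
opening: 0.13
grasp_force: 30.0
(array([ 48.67, -51.36,  31.57]), 0.151) {'before': [-0.36, -0.12, 0.3], 'after': [-0.36, -0.12, 0.3], 'roll': np.float64(0.001), 'cur': np.float64(106.06)}
```

```bash
python3 -m jog '[{"tx":-0.18,"ty":-0.06,"tz":0.1,"roll":0,"jaw":0},{"tx":-0.18,"ty":-0.06,"tz":0.2,"roll":0,"jaw":0},{"tx":0,"ty":0,"tz":0,"roll":0,"jaw":0},{"tx":0,"ty":0,"tz":0,"roll":0,"jaw":0}]'; python3 -c "
from h import *
print(eye_now())"; python3 -m jog '[{"tx":-0.11,"ty":-0.02,"tz":0.16,"roll":0,"jaw":0},{"tx":-0.11,"ty":-0.02,"tz":0.16,"roll":0,"jaw":0},{"tx":0,"ty":0,"tz":0,"roll":0,"jaw":0},{"tx":0,"ty":0,"tz":0,"roll":0,"jaw":0}]'; python3 -c "
from h import *
print(eye_now(),delta(tcp_eye(.05,-.052,.018,.15),97.44+np.degrees(.15)))"
```

```text
time_s: 12.35
position: [0.5159, -0.261, 0.1247]
tcp_rot: [[-0.961, -0.277, -0.0], [-0.277, 0.961, 0.0], [0.0, 0.0, -1.0]]
force: [0.6, -0.3, -1.5]
opening: 0.134
grasp_force: 30.0
(array([ 50.38, -52.33,  27.17]), 0.15)
time_s: 12.75
position: [0.518, -0.2606, 0.1214]
tcp_rot: [[-0.961, -0.277, -0.0], [-0.277, 0.961, 0.0], [0.0, 0.0, -1.0]]
force: [0.4, 1.4, -1.8]
opening: 0.135
grasp_force: 30.0
(array([ 50.26, -52.25,  23.26]), 0.15) {'before': [-0.28, -0.02, 0.45], 'after': [-0.28, -0.02, 0.45], 'roll': np.float64(0.0), 'cur': np.float64(106.06)}
```

No contact at h = 23 mm, below the wing top at 28, so the wing has entered the slot. Continuing.

```bash
python3 -m jog '[{"tx":-0.14,"ty":-0.01,"tz":0.22,"roll":0,"jaw":0},{"tx":-0.14,"ty":-0.01,"tz":0.22,"roll":0,"jaw":0},{"tx":0,"ty":0,"tz":0,"roll":0,"jaw":0}]'; python3 -c "
from h import *
print(eye_now())"; python3 -m jog '[{"tx":-0.14,"ty":-0.02,"tz":0.2,"roll":0,"jaw":0},{"tx":-0.14,"ty":-0.02,"tz":0.2,"roll":0,"jaw":0},{"tx":0,"ty":0,"tz":0,"roll":0,"jaw":0},{"tx":0,"ty":0,"tz":0,"roll":0,"jaw":0}]'; python3 -c "
from h import *
print(eye_now(),delta(tcp_eye(.05,-.052,.008,.15),97.44+np.degrees(.15)))"
```

```text
time_s: 13.05
position: [0.521, -0.2601, 0.1168]
tcp_rot: [[-0.961, -0.277, -0.0], [-0.277, 0.961, 0.0], [0.0, 0.0, -1.0]]
force: [0.3, 0.5, -0.4]
opening: 0.137
grasp_force: 30.0
(array([ 50.07, -52.12,  17.77]), 0.15)
time_s: 13.45
position: [0.5237, -0.2597, 0.113]
tcp_rot: [[-0.961, -0.277, -0.0], [-0.277, 0.961, 0.0], [0.0, 0.0, -1.0]]
force: [0.3, 0.9, -1.7]
opening: 0.139
grasp_force: 30.0
(array([ 50.13, -52.12,  13.12]), 0.15) {'before': [-0.28, -0.03, 0.43], 'after': [-0.28, -0.03, 0.43], 'roll': np.float64(0.0), 'cur': np.float64(106.06)}
```

```bash
python3 -m jog '[{"tx":-0.14,"ty":-0.02,"tz":0.22,"roll":0,"jaw":0},{"tx":-0.14,"ty":-0.01,"tz":0.21,"roll":0,"jaw":0},{"tx":-0.15,"ty":-0.03,"tz":0.24,"roll":0,"jaw":0},{"tx":0,"ty":0,"tz":0,"roll":0,"jaw":0},{"tx":0,"ty":0,"tz":0,"roll":0,"jaw":0}]'; python3 -c "
from h import *
print(eye_now(),delta(tcp_eye(.048,-.052,.003,0),97.44),delta(tcp_eye(.046,-.052,-.001,0),97.44))"
```

```text
time_s: 13.95
position: [0.528, -0.2592, 0.1063]
tcp_rot: [[-0.961, -0.277, -0.0], [-0.277, 0.961, -0.0], [0.0, -0.0, -1.0]]
force: [-1.5, 0.5, -1.5]
opening: 0.136
grasp_force: 30.0
(array([ 49.85, -52.14,   5.13]), 0.15) {'before': [-0.04, 0.95, 0.28], 'after': [0.1, 0.94, 0.28], 'roll': np.float64(0.15), 'cur': np.float64(106.06)} {'before': [-0.11, 0.94, 0.72], 'after': [0.03, 0.94, 0.72], 'roll': np.float64(0.15), 'cur': np.float64(106.06)}
```

```bash
python3 -m jog '[{"tx":0.03,"ty":0.24,"tz":0.05,"roll":0.038,"jaw":0},{"tx":0.03,"ty":0.24,"tz":0.05,"roll":0.038,"jaw":0},{"tx":0.02,"ty":0.23,"tz":0.05,"roll":0.037,"jaw":0},{"tx":0.02,"ty":0.23,"tz":0.05,"roll":0.037,"jaw":0},{"tx":0,"ty":0,"tz":0,"roll":0,"jaw":0}]'; python3 -c "
from h import *
print(eye_now())"; python3 -m jog '[{"tx":-0.02,"ty":0,"tz":0.2,"roll":0,"jaw":0},{"tx":-0.02,"ty":0,"tz":0.2,"roll":0,"jaw":0},{"tx":0,"ty":0,"tz":0,"roll":0,"jaw":0}]'; python3 -c "
from h import *
print(eye_now())"
```

```text
time_s: 14.45
position: [0.5247, -0.25, 0.1045]
tcp_rot: [[-0.992, -0.13, -0.0], [-0.13, 0.992, 0.0], [0.0, 0.0, -1.0]]
force: [1.1, 0.6, -1.1]
opening: 0.134
grasp_force: 30.0
(array([ 47.66, -51.77,   4.39]), 0.001)
time_s: 14.75
position: [0.5253, -0.2503, 0.1002]
tcp_rot: [[-0.992, -0.13, -0.0], [-0.13, 0.992, 0.0], [0.0, 0.0, -1.0]]
force: [-0.2, -0.9, -1.0]
opening: 0.135
grasp_force: 30.0
(array([ 45.64, -52.17,   0.61]), 0.001)
```

```bash
python3 -m jog '[{"tx":0.14,"ty":0,"tz":0.2,"roll":0,"jaw":0},{"tx":0.14,"ty":0,"tz":0.12,"roll":0,"jaw":0},{"tx":0,"ty":0,"tz":0,"roll":0,"jaw":0}]'; python3 -c "
from h import *
print(eye_now())"
```

```text
time_s: 15.05
position: [0.5228, -0.2511, 0.0979]
tcp_rot: [[-0.992, -0.13, 0.001], [-0.13, 0.992, -0.001], [-0.001, -0.001, -1.0]]
force: [-0.1, -0.2, 3.1]
opening: 0.136
grasp_force: 30.0
(array([ 42.25, -52.66,   0.17]), 0.0)
```

```bash
python3 -m jog '[{"tx":0.08,"ty":0,"tz":0.15,"roll":0,"jaw":0},{"tx":0,"ty":0,"tz":0.1,"roll":0,"jaw":0},{"tx":0,"ty":0,"tz":0,"roll":0,"jaw":0}]'; python3 -c "
from h import *
print(eye_now())"
```

```text
time_s: 15.35
position: [0.5228, -0.251, 0.0978]
tcp_rot: [[-0.992, -0.13, 0.003], [-0.13, 0.992, -0.002], [-0.003, -0.002, -1.0]]
force: [-1.8, 2.7, 18.5]
opening: 0.133
grasp_force: 30.0
(array([ 42.16, -52.62,   0.14]), 0.0)
```

Flat and firm at 18 N. Releasing, rising a little, then looking.

```bash
python3 -m jog '[{"tx":0,"ty":0,"tz":-0.3,"roll":0,"jaw":0},{"tx":0,"ty":0,"tz":0,"roll":0,"jaw":0.3},{"tx":0,"ty":0,"tz":0,"roll":0,"jaw":0.3},{"tx":0,"ty":0,"tz":-1,"roll":0,"jaw":0.3},{"tx":0,"ty":0,"tz":-3,"roll":0,"jaw":0.3},{"tx":0,"ty":0,"tz":-4,"roll":0,"jaw":0.3},{"tx":-4,"ty":0,"tz":-4,"roll":0,"jaw":0.3},{"tx":-4,"ty":0,"tz":0,"roll":0,"jaw":0.3}]'
python3 -m jog '[{"tx":-4,"ty":0,"tz":0,"roll":0,"jaw":0.3},{"tx":-2,"ty":0,"tz":0,"roll":0,"jaw":0.3},{"tx":0,"ty":0,"tz":0,"roll":0,"jaw":0.3},{"tx":0,"ty":0,"tz":0,"roll":0,"jaw":0.3}]'
cat > look.py <<'E'
from h import *
import sys,pickle
c=cam("wrist");save(sys.argv[1],c["img"]);pickle.dump(c,open(sys.argv[1]+".pkl","wb"))
R,o=panel();n=R[:,2]
def pm(rc,z): return (R.T@(onplane(c,rc,o+n*z,n)-o)*1000).round(1)
im=c["img"].astype(int);hsv=cv2.cvtColor(c["img"],cv2.COLOR_RGB2HSV)
g=((hsv[...,0]>30)&(hsv[...,0]<50)&(hsv[...,1]>100)&(hsv[...,2]>60)).astype(np.uint8)
q=max(cv2.findContours(g,0,2)[0],key=cv2.contourArea);b=cv2.boxPoints(cv2.minAreaRect(q));print("green",b.round(1).tolist(),[pm(p[::-1],.006).tolist() for p in b])
red=((im[...,0]-np.maximum(im[...,1],im[...,2]))>60).astype(np.uint8)
k,L,S,Ce=cv2.connectedComponentsWithStats(red)
for i in range(1,k):
    if S[i,4]>25 : print("red",S[i].tolist(),pm(Ce[i][::-1],.02))
u=proj(c,R@[.05,-.05,.01]+o);print("post px",u)
r0,c0=int(max(u[0]-60,0)),int(max(u[1]-60,0));print("crop origin",r0,c0)
save(sys.argv[1]+"z",cv2.resize(c["img"][r0:r0+120,c0:c0+160],None,fx=5,fy=5,interpolation=cv2.INTER_CUBIC)[:600,:800])
E
python3 look.py w6
```

```text
time_s: 16.15
position: [0.5992, -0.2428, 0.2198]
tcp_rot: [[-0.992, -0.128, 0.009], [-0.128, 0.992, -0.006], [-0.008, -0.007, -1.0]]
force: [1.4, -1.6, 0.5]
opening: 0.3
grasp_force: 0.0
time_s: 16.55
position: [0.6552, -0.2327, 0.2126]
tcp_rot: [[-0.991, -0.13, -0.002], [-0.13, 0.991, 0.001], [0.002, 0.001, -1.0]]
force: [-0.4, -0.9, -0.3]
opening: 0.298
grasp_force: 0.0
green [[293.0, 0.0], [355.0, 0.0], [355.0, 131.0], [293.0, 131.0]] [[-65.2, -80.8, 6.0], [-65.3, -27.4, 6.0], [63.7, -31.3, 6.0], [63.7, -76.1, 6.0]]
red [319, 82, 15, 43, 475] [ 49.9 -52.3  20. ]
red [452, 93, 44, 22, 757] [49.8 50.9 20. ]
red [618, 111, 22, 71, 723] [ 89.3 152.6  20. ]
red [277, 117, 16, 5, 79] [ 62.7 -80.6  20. ]
red [362, 117, 19, 5, 92] [ 62.6 -21.5  20. ]
red [410, 117, 19, 5, 92] [62.4 11.2 20. ]
red [496, 117, 17, 5, 79] [62.  70.3 20. ]
red [520, 322, 36, 19, 512] [197.6  65.9  20. ]
post px [111.56815037 329.19720078]
crop origin 51 269
```

The plate lies flat around the post, straight (edges at y -31 and -76, upper end at x 64) with the wing still open. I turn the tool half a turn so joint 6 has room for the quarter turn.

```bash
python3 -m jog '[{"tx":0,"ty":0,"tz":0,"roll":0.148,"jaw":0.3},{"tx":0,"ty":0,"tz":0,"roll":0.148,"jaw":0.3},{"tx":0,"ty":0,"tz":0,"roll":0.148,"jaw":0.3},{"tx":0,"ty":0,"tz":0,"roll":0.148,"jaw":0.3},{"tx":0,"ty":0,"tz":0,"roll":0.148,"jaw":0.3},{"tx":0,"ty":0,"tz":0,"roll":0.148,"jaw":0.3},{"tx":0,"ty":0,"tz":0,"roll":0.148,"jaw":0.3},{"tx":0,"ty":0,"tz":0,"roll":0.148,"jaw":0.3}]' | head -1;python3 -m jog '[{"tx":0,"ty":0,"tz":0,"roll":0.148,"jaw":0.3},{"tx":0,"ty":0,"tz":0,"roll":0.148,"jaw":0.3},{"tx":0,"ty":0,"tz":0,"roll":0.148,"jaw":0.3},{"tx":0,"ty":0,"tz":0,"roll":0.148,"jaw":0.3},{"tx":0,"ty":0,"tz":0,"roll":0.148,"jaw":0.3},{"tx":0,"ty":0,"tz":0,"roll":0.148,"jaw":0.3},{"tx":0,"ty":0,"tz":0,"roll":0.148,"jaw":0.3},{"tx":0,"ty":0,"tz":0,"roll":0.148,"jaw":0.3}]' | head -1;python3 -m jog '[{"tx":0,"ty":0,"tz":0,"roll":0.148,"jaw":0.3},{"tx":0,"ty":0,"tz":0,"roll":0.148,"jaw":0.3},{"tx":0,"ty":0,"tz":0,"roll":0.148,"jaw":0.3},{"tx":0,"ty":0,"tz":0,"roll":0.148,"jaw":0.3},{"tx":0,"ty":0,"tz":0,"roll":0.148,"jaw":0.3},{"tx":0,"ty":0,"tz":0,"roll":0.034,"jaw":0.3},{"tx":0,"ty":0,"tz":0,"roll":0,"jaw":0.3}]'
cat >> h.py <<'E'
def W(): R,o=panel();return R@[.05,-.0523,.020]+o
E
python3 -c "
from h import *
print(W(),delta(W()+[0,0,.06],-82.56),read_state()['joint_positions'].round(0))"
```

```text
time_s: 17.4
time_s: 18.2
time_s: 18.9
position: [0.6544, -0.2335, 0.2132]
tcp_rot: [[0.992, 0.128, -0.001], [0.128, -0.992, 0.0], [-0.001, -0.001, -1.0]]
force: [-0.1, -0.5, 1.1]
opening: 0.304
grasp_force: 0.0
[ 0.57911005 -0.2433416   0.12406186] {'before': [-7.59, 0.01, 2.93], 'after': [-7.59, 0.0, 2.93], 'roll': np.float64(-0.001), 'cur': np.float64(-82.62)} [-29.  37.  73.  -0.  70.  54.]
```

```bash
python3 -m jog '[{"tx":-2.5,"ty":0,"tz":0,"roll":0,"jaw":0.3},{"tx":-3.1,"ty":0,"tz":1,"roll":0,"jaw":0.3},{"tx":-2,"ty":0,"tz":1.9,"roll":0,"jaw":0.3},{"tx":0,"ty":0,"tz":0,"roll":0,"jaw":0.3},{"tx":0,"ty":0,"tz":0,"roll":0,"jaw":0.3}]' | head -2;python3 -c "
from h import *
print(delta(W()+[0,0,.02],-82.56))"
```

```text
time_s: 19.4
position: [0.5804, -0.2433, 0.1845]
{'before': [-0.13, -0.01, 4.04], 'after': [-0.13, -0.01, 4.04], 'roll': np.float64(-0.001), 'cur': np.float64(-82.61)}
```

```bash
python3 -m jog '[{"tx":-0.1,"ty":0,"tz":1.5,"roll":0,"jaw":0.3},{"tx":0,"ty":0,"tz":1.5,"roll":0,"jaw":0.3},{"tx":0,"ty":0,"tz":1,"roll":0,"jaw":0.3},{"tx":0,"ty":0,"tz":0,"roll":0,"jaw":0.3},{"tx":0,"ty":0,"tz":0,"roll":0,"jaw":0.3}]';python3 -m jog '[{"tx":0,"ty":0,"tz":0,"roll":0,"jaw":0.05},{"tx":0,"ty":0,"tz":0,"roll":0,"jaw":0.05},{"tx":0,"ty":0,"tz":0,"roll":0,"jaw":0.05},{"tx":0,"ty":0,"tz":0,"roll":0,"jaw":0.05}]';python3 -c "
from h import *
print(delta(W()+[0,0,.02],-82.56))"
```

```text
time_s: 19.9
position: [0.5804, -0.2432, 0.1445]
tcp_rot: [[0.992, 0.13, 0.001], [0.13, -0.992, -0.001], [0.001, 0.001, -1.0]]
force: [0.6, -0.1, 1.0]
opening: 0.299
grasp_force: 0.0
time_s: 20.3
position: [0.5799, -0.2422, 0.1448]
tcp_rot: [[0.992, 0.129, 0.001], [0.129, -0.992, 0.001], [0.001, -0.001, -1.0]]
force: [0.8, 3.9, 3.6]
opening: 0.102
grasp_force: 29.9
{'before': [-0.09, 0.1, 0.07], 'after': [-0.09, 0.1, 0.07], 'roll': np.float64(-0.0), 'cur': np.float64(-82.58)}
```

The jaws grip the wing (8.9 mm). Now I open slightly to straddle it and roll a quarter turn.

```bash
python3 -m jog '[{"tx":0,"ty":-0.1,"tz":0,"roll":0,"jaw":0.19},{"tx":0,"ty":0,"tz":0,"roll":0,"jaw":0.19},{"tx":0,"ty":0,"tz":0,"roll":-0.131,"jaw":0.19},{"tx":0,"ty":0,"tz":0,"roll":-0.131,"jaw":0.19},{"tx":0,"ty":0,"tz":0,"roll":-0.131,"jaw":0.19},{"tx":0,"ty":0,"tz":0,"roll":-0.131,"jaw":0.19},{"tx":0,"ty":0,"tz":0,"roll":0,"jaw":0.19}]';python3 -m jog '[{"tx":0,"ty":0,"tz":0,"roll":-0.131,"jaw":0.19},{"tx":0,"ty":0,"tz":0,"roll":-0.131,"jaw":0.19},{"tx":0,"ty":0,"tz":0,"roll":-0.131,"jaw":0.19},{"tx":0,"ty":0,"tz":0,"roll":-0.131,"jaw":0.19},{"tx":0,"ty":0,"tz":0,"roll":0,"jaw":0.19}]'
```

```text
time_s: 21.0
position: [0.5793, -0.2423, 0.1439]
tcp_rot: [[0.794, 0.608, -0.0], [0.608, -0.794, -0.0], [-0.0, -0.0, -1.0]]
force: [0.7, 0.4, 0.1]
opening: 0.187
grasp_force: 0.9
time_s: 21.5
position: [0.5789, -0.2419, 0.1438]
tcp_rot: [[0.386, 0.923, -0.001], [0.923, -0.386, 0.001], [0.0, -0.001, -1.0]]
force: [-1.4, 0.6, 1.0]
opening: 0.188
grasp_force: 1.3
```

```bash
python3 -m jog '[{"tx":0,"ty":0,"tz":0,"roll":-0.131,"jaw":0.19},{"tx":0,"ty":0,"tz":0,"roll":-0.131,"jaw":0.19},{"tx":0,"ty":0,"tz":0,"roll":-0.131,"jaw":0.19},{"tx":0,"ty":0,"tz":0,"roll":-0.131,"jaw":0.19},{"tx":0,"ty":0,"tz":0,"roll":0,"jaw":0.19}]';python3 -m jog '[{"tx":0,"ty":0,"tz":0,"roll":0,"jaw":0.1},{"tx":0,"ty":0,"tz":0,"roll":0,"jaw":0.1},{"tx":0,"ty":0,"tz":0,"roll":0,"jaw":0.1},{"tx":0,"ty":0,"tz":0,"roll":0,"jaw":0.1}]'
```

```text
time_s: 22.0
position: [0.5782, -0.2415, 0.144]
tcp_rot: [[-0.126, 0.992, -0.003], [0.992, 0.126, 0.001], [0.002, -0.003, -1.0]]
force: [-3.5, 1.4, 2.1]
opening: 0.191
grasp_force: 2.1
time_s: 22.4
position: [0.5774, -0.2419, 0.1438]
tcp_rot: [[-0.126, 0.992, -0.005], [0.992, 0.126, 0.001], [0.001, -0.004, -1.0]]
force: [-6.2, 1.3, 3.4]
opening: 0.126
grasp_force: 27.6
```

```bash
python3 -m jog '[{"tx":0,"ty":0,"tz":0,"roll":-0.06,"jaw":0.1},{"tx":0,"ty":0,"tz":0,"roll":-0.04,"jaw":0.1},{"tx":0,"ty":0,"tz":0,"roll":0,"jaw":0.1},{"tx":0,"ty":0,"tz":0,"roll":0.04,"jaw":0.22},{"tx":0,"ty":0,"tz":0,"roll":0,"jaw":0.22},{"tx":0,"ty":0,"tz":-1,"roll":0,"jaw":0.22},{"tx":0,"ty":0,"tz":-3,"roll":0,"jaw":0.22},{"tx":0,"ty":0,"tz":-4,"roll":0,"jaw":0.22}]'; python3 -c "
from h import *
print(delta([.655,-.233,.21],97.44),delta([.655,-.233,.21],-82.56),read_state()['joint_positions'].round(0))
im=cam('side');save('s7',im['img']);im=cam('top');save('t7',im['img'])"
```

```text
time_s: 23.2
position: [0.5795, -0.242, 0.2238]
tcp_rot: [[-0.189, 0.982, -0.001], [0.982, 0.189, 0.001], [0.001, -0.001, -1.0]]
force: [1.2, -0.2, 0.3]
opening: 0.219
grasp_force: 0.0
{'before': [-0.54, 7.59, 1.37], 'after': [-7.61, -0.08, 1.37], 'roll': np.float64(-1.511), 'cur': np.float64(10.88)} {'before': [-0.54, 7.59, 1.37], 'after': [7.6, 0.09, 1.39], 'roll': np.float64(1.631), 'cur': np.float64(10.88)} [-33.  32.  83.   0.  66. -44.]
```

```bash
python3 -m jog '[{"tx":0,"ty":2.5,"tz":0,"roll":0,"jaw":0.22},{"tx":0,"ty":3,"tz":0,"roll":0,"jaw":0.22},{"tx":-0.5,"ty":2,"tz":0,"roll":0,"jaw":0.22},{"tx":0,"ty":0,"tz":0,"roll":-0.14,"jaw":0.22},{"tx":0,"ty":0,"tz":0,"roll":-0.14,"jaw":0.22},{"tx":0,"ty":0,"tz":0,"roll":-0.14,"jaw":0.22},{"tx":0,"ty":0,"tz":0,"roll":-0.14,"jaw":0.22},{"tx":0,"ty":0,"tz":0,"roll":-0.14,"jaw":0.22}]'|head -1;python3 -m jog '[{"tx":0,"ty":0,"tz":0,"roll":-0.14,"jaw":0.22},{"tx":0,"ty":0,"tz":0,"roll":-0.14,"jaw":0.22},{"tx":0,"ty":0,"tz":0,"roll":-0.14,"jaw":0.22},{"tx":0,"ty":0,"tz":0,"roll":-0.14,"jaw":0.22},{"tx":0,"ty":0,"tz":0,"roll":-0.14,"jaw":0.22},{"tx":0,"ty":0,"tz":0,"roll":-0.11,"jaw":0.22},{"tx":0,"ty":0,"tz":0,"roll":0,"jaw":0.22}]'|head -2; python3 look.py w8
python3 - <<'E'
import cv2,numpy as np
a=cv2.imread("pics/w8.png")[0:150,230:530];cv2.imwrite("pics/v8.png",cv2.resize(a,(800,400),interpolation=cv2.INTER_CUBIC))
E
```

```text
time_s: 24.1
time_s: 24.8
position: [0.6547, -0.233, 0.2243]
green [[295.0, 0.0], [355.0, 0.0], [355.0, 130.0], [295.0, 130.0]] [[-69.7, -80.5, 6.0], [-69.7, -26.6, 6.0], [63.8, -30.7, 6.0], [63.8, -76.1, 6.0]]
red [610, 82, 30, 97, 1217] [ 80.2 163.6  20. ]
red [309, 93, 36, 22, 685] [ 49.9 -52.4  20. ]
red [447, 93, 42, 21, 688] [49.5 50.9 20. ]
red [280, 117, 15, 4, 60] [ 62.6 -80.6  20. ]
red [361, 116, 18, 5, 83] [ 62.3 -21.3  20. ]
red [407, 116, 18, 5, 74] [62.5 11.5 20. ]
red [489, 117, 16, 4, 61] [62.2 70.7 20. ]
red [512, 314, 45, 27, 962] [203.   69.5  20. ]
post px [111.35499729 329.47710494]
crop origin 51 269
```

View pics/v8.png

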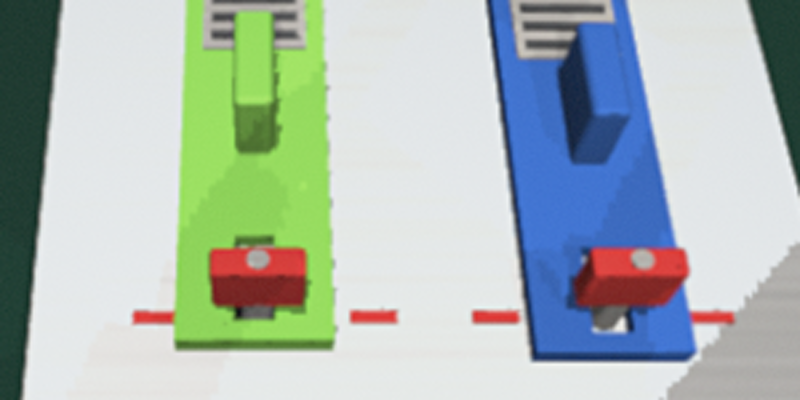

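The close view shows the lime plate flat and straight beside the blue one. Its red wing is crosswise at (row 260, col 258 of the crop), in line with the two red marks. The gripper is clear, so I'm handing in.

```bash
python3 -c "
from h import *
print(hand_in(),read_state()['time_s'])"
```

```text
the job is handed in; nothing more can be done
the job is handed in; nothing more can be done
```

The lime-green plate hangs flat and straight on the free post, with the red wing turned crosswise to lock it, and I handed the job in at about 25 s of robot time with the arm clear; no verdict was shown.

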